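# Date a box of leftovers for the fridge

### The arm

A 6-joint arm with a two-finger parallel gripper is mounted at the origin on a cart in front of the work surface, level with it; the furniture and walls round the work are solid. World frame = base frame: x ahead of the robot, y to its left, z up, the work surface at z = 0. Lengths are in m, angles in rad, forces in N, time in s.
With the tool pointing down it reaches from about 0.325 to 0.775 m from the base axis. Payload 9.3 kg.
Tool frame: the origin (TCP) lies at the very end of the fingers, on their centre line; the grasp point (between the pads) lies 19 mm behind it; z points along the fingers, y is the line along which they close (so a half turn about z gives the same grasp; the last joint's range is limited). The gripper opens to 85 mm and grips with 20 to 120 N. Pads are 22 mm wide; open, the fingers measure 114 mm over their backs; the gripper's body (76 mm by 85 mm) begins 54 mm behind the grasp point. The pads swing forward as they close: fully open they stand 13 mm farther back than shut.
Start: joints at [-1.406, 0.259, 0.021, 1.334, 0, 1.418], TCP at [0.172, -0.522, 0.231] pointing down, gripper open.
Joint ranges: [-3.04, 3.04], [-0.91, 1.82], [-1.04, 1.36], [-1.92, 1.95], [-1.52, 1.45], [-3.14, 3.14]. Speed limits (rad/s): [2.22, 2.22, 2.79, 3.14, 3.14, 3.14].

### API

Orientations are given as [roll, pitch, yaw] about the fixed x, y, z axes, in that order (R = Rz(yaw) Ry(pitch) Rx(roll)).
In Python, from cell import r, viewer gives the robot as it stands. The module is installed in compiled form; this text tells all that it offers.
- The arm moves only by the shell command python3 -m jog 'ROWS' [OPENING]. ROWS is JSON, a list of rows, each an object of numbers: "x", "y", "z": the shift along the tool's x, y, z in cm; "yaw": the turn about the tool's z in degrees. A call has 1 to 20 rows; each row shifts and turns the commanded pose from where the row before left it, along the tool's axes as they then stand; what a row does not reach is not made up. A row lasts 1/10 s, in which the tool goes at most 50 mm and 8.59 degrees, less where a joint would pass 70% of its speed; a pose out of reach is approached as far as the arm can. A call is refused whole if a number of a shift passes 5 or a number of a turn 8.59, either way. A call with a gripper value outside its range is refused whole. OPENING is the opening, from -1 (shut) to 1 (fully open), so that 0 is half open, set as the call begins (- or left out, the last holds). The fingers move at their own pace and stop on an object; the grip force is fixed at half the most. Time passes only in rows, so rows that do not move let the fingers close. It gives the time, the measured TCP pose, the force, the opening and the grip force at its end, in the units of the state.
- r.sense(): the state, without advancing time (a new reading comes with each control period).
- viewer.read_camera(name): name is "side" or "top"; returns (picture, depth): 420x560x3 uint8, red, green, blue; 420x560 float32, m along the optical axis (not along the pixel's ray), 0 where there is no reading.
- viewer.camera_params(name): a dict with "fx", "fy", "cx", "cy" (pixels), "origin" and "orientation" of the camera in the world. Camera axes: x right, y down, z forward; pixel columns grow to the right and rows downward; lengths in m; the calibration is good to about 2 mm. A picture is of the moment at which its call begins. camera_params takes no time and is no camera call.
- r.sign_off(): hands the job in; it is judged then, once.
The state is a dict: "t": time; "joint_pos": joint angles; "joint_velocities": joint speeds; "joint_torque": joint torques, N m; "tcp_pos": TCP position; "tool_rot": TCP orientation; "force": force on the tool from outside, world axes, zero at the start; "wrist_torque": the same for the moment, N m; "gripper_width": finger opening in m; "finger_force": force on a finger pad.
Only numpy, scipy, OpenCV 4.12 (cv2) and the standard library are available. Lean on these libraries where they do the work, as an engineer would, in place of code of your own. Each camera call takes 0.05 s, during which the arm holds its last target. There are 200 camera calls.

### The job

Get the box of leftovers ready for the fridge without picking it up or pushing it about: press the small white vent flap on its lid down shut, and with a fingertip flick the black-rimmed use-by dial round, click by click, until its pointer shows the day three days after the day at the pointer of the grey-rimmed made-on dial. Each click clockwise is one day on. Leave the made-on dial and everything else alone.

Things in the scene. Friction and masses are not known exactly. Their poses are not given: they have to be found in the camera images.
- food_box: Low food box, 154 x 204 mm, 0.9 kg, pale tub, blue-grey clip lid, loose on the board over the sink. Origin: centre of its underside; x across its short side to the far side (away from the robot, within 35 degrees), y along it to the left, z up. Lid flat, 66 mm above the origin; on it two upright-axis day dials (left made-on, right use-by) and a vent flap. Slides if pushed with 4 N or more.
- use_day (a joint): Use-by dial, the one to set: black thumbwheel with a white face. Value in rad, positive clockwise seen from above (its edge nearest the robot then goes left, box +y): 0 = blue at the pointer, 0.898 a day. Clockwise, the days come to the pointer in the order blue, yellow, red, brown, green, orange, black, then blue again. Turns endlessly both ways; a spring ball pulls it to the nearest day.
- made_day (a joint): Made-on dial, already set, not to be touched: the same thumbwheel with a grey rim, same colours, order, pointer and values (0 = blue, 0.898 rad a day, positive clockwise). It shows blue, yellow or red.
- vent_flap (a joint): White vent flap, 34 mm wide, 30 mm long, 4 mm thick, hinged along the lid's far edge at x = 63, y = 0 mm of the box, 69 mm above its origin. Shut, it lies flat and its free edge points to the dials. Value: opening angle in rad, 0 = shut, grows as the free edge rises. It stays where it is left; about 1 N at its middle moves it.
- use_centre (a point): On the use-by dial's axis, at the top of its face; at (-20, -50, 79.5) mm of the box. The dial is 12 mm thick with a 1.5 mm gap to the lid. Seven round lobes, radius 6 mm, centred 36 mm from the axis (outermost 42), valleys down to 33; a coloured dot in line with each lobe. In a click one lobe points at the pointer, and a valley faces the near side. About 1.5 N at a lobe turns it out of a click.
- use_pointer (a point): Tip of the use-by dial's pointer, a small white arrowhead on the lid at the dial's far side, 47 mm from its axis (box +x); the dot next to it is the day shown
- made_centre (a point): On the made-on dial's axis, at the top of its face; at (-20, 50, 79.5) mm of the box; made like the use-by dial
- made_pointer (a point): Tip of the made-on dial's pointer, an arrowhead like the other's
- vent_centre (a point): Middle of the flap's top when it is shut, at (48, 0, 71) mm of the box
- made_dial: The made-on dial's disc with its grey lobes, 84 mm across the lobes, 12 mm thick; origin on its axis at its underside; it turns with the dial
- sink_board: Beech board laid across the sink, fixed, 450 x 440 x 20 mm; origin: centre of its underside; x away from the robot
- salt: Steel-capped glass shaker, 44 mm across, 89 mm high, on the right of the board; origin: centre of its underside
- pepper: A second shaker like it, further back
- bowl: Clear glass bowl, 117 mm across, 50 mm high, at the back right of the board; origin: centre of its underside
- flask: Clear conical glass flask, 69 mm across, 105 mm high, at the back of the board; origin: centre of its underside
- spoon_rest: Small oval blue and white dish, 38 x 68 x 16 mm, at the back left of the board; origin: centre of its underside
- tall_jar: Storage jar with a grey lid, 104 mm across, 198 mm high, on the worktop at the back left; origin: centre of its underside
- short_jar: Storage jar, 100 mm across, 183 mm high, on the worktop at the left; origin: centre of its underside
- stopper: Cork stopper, 26 mm across, 31 mm high, on the worktop at the left; origin: centre of its underside

How it is judged:
By the outcome, as a careful person would: the job done as asked, in the order asked, and still so for the second after the job is handed in, with the robot touching nothing.
It also fails if it takes over 51 s, if anything falls off the work surface, if the arm or the gripper's body presses on something with over 40 N, if the wrist force passes 120 N, or if a joint passes its speed limit or range.

## Working session

There is one attempt and no reset: what is moved stays moved. The work goes in short steps, Python scripts to look and compute and a shell command to move; the robot and the scene stay as the last step left them, time stands still between calls to the robot, and variables do not carry over. Pictures are saved under pics/ and viewed, at most 10 in all, crops included, and the job is handed in when it is done.

```bash
mkdir -p pics; cat > h.py <<'E'
import numpy as np,cv2
from scipy.spatial.transform import Rotation as R
from cell import r,viewer
def grab(n,f):
    im,d=viewer.read_camera(n); cv2.imwrite(f'pics/{f}.png',im[:,:,::-1]); np.save(f'pics/{f}_d.npy',d); return im,d
def cam(n):
    p=viewer.camera_params(n); o=np.array(p['orientation'],float)
    M=o if o.shape==(3,3) else R.from_euler('xyz',o).as_matrix()
    return p,M,np.array(p['origin'])
def ray(n,u,v,z):
    p,M,o=cam(n); d=M@np.array([(u-p['cx'])/p['fx'],(v-p['cy'])/p['fy'],1]); return o+d*(z-o[2])/d[2]
def proj(n,P):
    p,M,o=cam(n); c=M.T@(np.array(P)-o); return c[0]/c[2]*p['fx']+p['cx'],c[1]/c[2]*p['fy']+p['cy']
E
python3 - <<'E'
from h import *
grab('top','t0');grab('side','s0')
for n in('top','side'):print(viewer.camera_params(n))
s=r.sense();print(s['t'],s['tcp_pos'],s['tool_rot'],s['force'])
E
```

```text
{'fx': 442.6612956776317, 'fy': 442.6612956776317, 'cx': 277.9253149159891, 'cy': 212.77354972223162, 'origin': array([ 0.46998673, -0.06642816,  1.12981478]), 'orientation': array([-2.99401517, -0.00394227, -1.59746437])}
{'fx': 384.1141870499749, 'fy': 384.1141870499749, 'cx': 272.44497817677217, 'cy': 212.0048685393687, 'origin': array([0.30856681, 0.65944626, 0.62786745]), 'orientation': array([-2.00930635,  0.02123241, -2.80845097])}
0.1 [ 0.17181907 -0.52220316  0.23072992] [-3.14039784e+00 -2.01922706e-04  3.17806318e-01] [-0.21153762 -0.26417916  0.29298001]
```

View pics/t0.png

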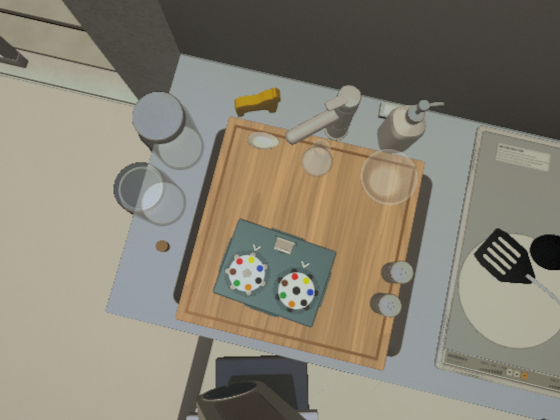

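View pics/s0.png

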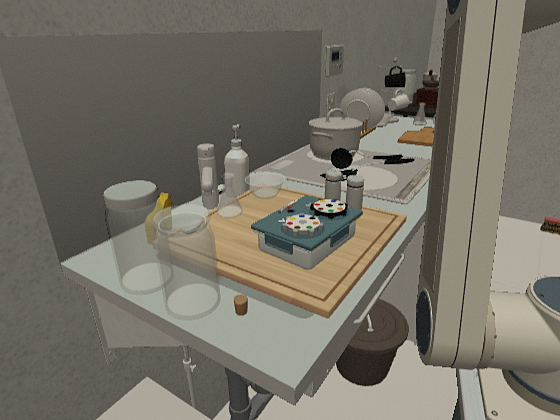

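The top view shows the box at about (275,272): the made-on dial at (247,273), the use-by dial at (297,291) and the flap at (285,245). Next I'll zoom in and measure.

```bash
python3 - <<'E'
from h import *
im=cv2.imread('pics/t0.png');d=np.load('pics/t0_d.npy')
p,M,o=cam('top')
# heights
def pt(u,v):
    return o+M@np.array([(u-p['cx'])/p['fx']*d[v,u],(v-p['cy'])/p['fy']*d[v,u],d[v,u]])
for u,v in[(270,300),(325,255),(240,335),(265,130+60),(285,245),(297,283),(247,265)]:print((u,v),pt(u,v).round(4))
hsv=cv2.cvtColor(im,cv2.COLOR_BGR2HSV)
m=((hsv[:,:,0]>80)&(hsv[:,:,0]<110)&(hsv[:,:,1]>60)&(hsv[:,:,2]<110)).astype(np.uint8)
m[:215]=0;m[330:]=0;m[:,:205]=0;m[:,345:]=0
m=cv2.morphologyEx(m,cv2.MORPH_OPEN,np.ones((3,3)))
c=max(cv2.findContours(m,0,2)[0],key=cv2.contourArea)
h=cv2.convexHull(c);rc=cv2.minAreaRect(h);print(rc)
zb=pt(270,300)[2]
B=np.array([ray('top',*q,0.086)[:2] for q in cv2.boxPoints(rc)]);print(B.round(4),B.mean(0),np.linalg.norm(np.diff(B,axis=0),axis=1))
crop=im[215:335,205:345];cv2.imwrite('pics/t0z.png',cv2.resize(crop,None,fx=5,fy=5,interpolation=cv2.INTER_CUBIC))
s=cv2.imread('pics/s0.png')[185:270,240:370];cv2.imwrite('pics/s0z.png',cv2.resize(s,None,fx=6,fy=6,interpolation=cv2.INTER_CUBIC))
E
```

```text
(270, 300) [ 0.4296 -0.0535  0.264 ]
(325, 255) [ 0.5131 -0.1631  0.2614]
(240, 335) [0.3555 0.0121 0.1774]
(265, 190) [ 0.6588 -0.0474  0.1962]
(285, 245) [ 0.5334 -0.0851  0.2785]
(297, 283) [ 0.4606 -0.1059  0.2768]
(247, 265) [ 0.4972 -0.0112  0.2747]Traceback (most recent call last):
  File "<stdin>", line 12, in <module>
ValueError: max() iterable argument is empty
```

```bash
python3 - <<'E'
from h import *
im=cv2.imread('pics/t0.png');d=np.load('pics/t0_d.npy');ds=np.load('pics/s0_d.npy')
for n,D,L in(('top',d,[(297,283),(270,310),(380,240),(160,246),(450,200)]),('side',ds,[(300,230),(330,205),(300,190+10),(350,290),(240,305),(120,250)])):
    p,M,o=cam(n)
    for u,v in L:
        print(n,(u,v),D[v,u],(o+M@np.array([(u-p['cx'])/p['fx'],(v-p['cy'])/p['fy'],1])*D[v,u]).round(4))
print(im[300,270],im[240,225],im[310,260])
crop=im[215:335,205:345];cv2.imwrite('pics/t0z.png',cv2.resize(crop,None,fx=5,fy=5,interpolation=cv2.INTER_CUBIC))
s=cv2.imread('pics/s0.png')[185:270,240:370];cv2.imwrite('pics/s0z.png',cv2.resize(s,None,fx=6,fy=6,interpolation=cv2.INTER_CUBIC))
E
```

```text
top (297, 283) 0.8426523 [ 0.4606 -0.1059  0.2768]
top (270, 310) 0.8478272 [ 0.4108 -0.0531  0.2638]
top (380, 240) 0.9366477 [ 0.5448 -0.2882  0.1957]
top (160, 246) 0.9228253 [0.5436 0.1739 0.2059]
top (450, 200) 0.9679529 [ 0.6298 -0.4509  0.178 ]
side (300, 230) 0.73988646 [0.4796 0.0253 0.2813]
side (330, 205) 0.838838 [ 0.4472 -0.1031  0.283 ]
side (300, 200) 0.90927213 [ 0.5273 -0.1488  0.2662]
side (350, 290) 0.71925014 [0.3728 0.0582 0.1873]
side (240, 305) 0.65733343 [0.542 0.182 0.206]
side (120, 250) 0.6859305 [0.7665 0.1912 0.2811]
[119 123 101] [ 99 139 172] [ 98 101  82]
```

View pics/t0z.png

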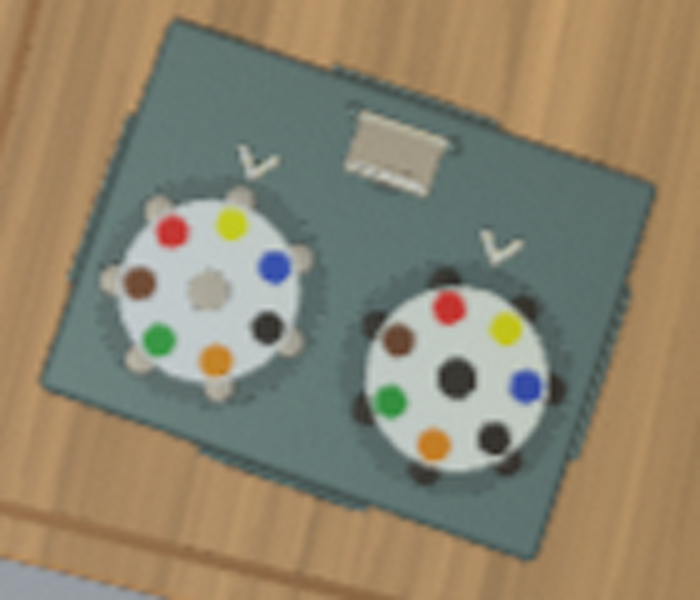

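View pics/s0z.png

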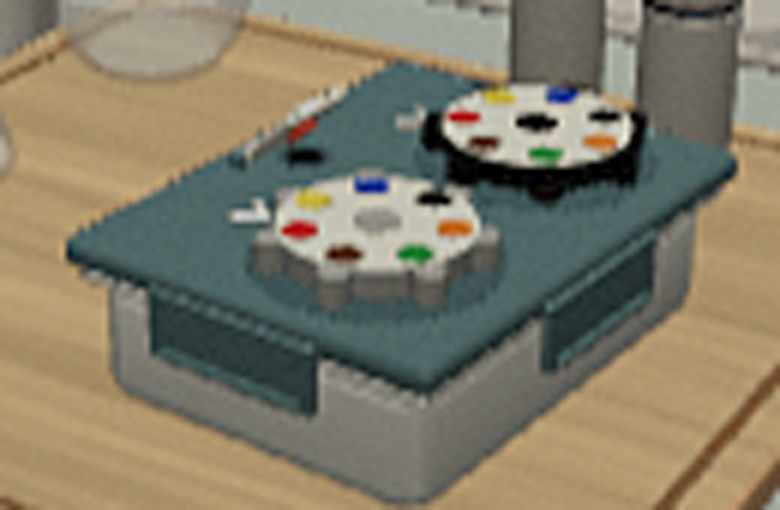

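Made-on shows yellow, so the target is green. The use-by dial seems to rest between yellow and red. The flap is open by about 40°. Next is the box pose.

```bash
cat >> h.py <<'E'
def b2w(P,c,th,z0):
    P=np.array(P)/1000; k,s=np.cos(th),np.sin(th)
    return np.array([c[0]+k*P[0]-s*P[1],c[1]+s*P[0]+k*P[1],z0+P[2]])
def fit(W,B):  # 2D rigid
    W=np.array(W)[:,:2];B=np.array(B)[:,:2]/1000
    a=(W-W.mean(0))@[1,1j];b=(B-B.mean(0))@[1,1j]
    th=np.angle(np.sum(a*b.conj()));e=np.exp(1j*th)
    c=W.mean(0)@[1,1j]-e*(B.mean(0)@[1,1j])
    return (c.real,c.imag),th,np.abs(a-e*b)*1000
E
python3 - <<'E'
from h import *
z0=.1975
C=[(175,20),(655,185),(533,558),(42,385)]
zp=lambda q:((q[0]+.5)/5-.5+205,(q[1]+.5)/5-.5+215)
W=[ray('top',*zp(q),z0+.066) for q in C]
print(fit(W,[(77,102),(77,-102),(-77,-102),(-77,102)]))
W=[ray('top',*zp((208,290)),z0+.0795),ray('top',*zp((457,379)),z0+.0795)]
print(fit(W,[(-20,50),(-20,-50)]))
sp=lambda q:((q[0]+.5)/6-.5+240,(q[1]+.5)/6-.5+185)
W2=[ray('side',*sp((378,220)),z0+.0795),ray('side',*sp((537,122)),z0+.0795)]
print(fit(W2,[(-20,50),(-20,-50)]),W,W2)
c,th,_=fit([(a+b)/2 for a,b in zip(W,W2)],[(-20,50),(-20,-50)])
print('mean',c,np.degrees(th))
uc=b2w((-20,-50,79.5),c,th,z0)[:2];mc=b2w((-20,50,79.5),c,th,z0)[:2]
u=ray('top',*zp((449,307)),z0+.0795)[:2]-W[1][:2];m=ray('top',*zp((232,225)),z0+.0795)[:2]-W[0][:2]
print('angles rel box x: red(use),yellow(made)',[np.degrees(np.arctan2(v[1],v[0])-th) for v in(u,m)])
for q in[(48,0,71),(40,0,71),(-69,-70,66)]:print(q,b2w(q,c,th,z0))
E
```

```text
((np.float64(0.48371565905217817), np.float64(-0.06406129472955985)), np.float64(-0.35963845369418757), array([3.16594264, 2.8741676 , 3.11330432, 2.80477901]))
((np.float64(0.48346899665672954), np.float64(-0.06368396375990304)), np.float64(-0.36598343187038523), array([0.3061376, 0.3061376]))
((np.float64(0.48796071107750805), np.float64(-0.0754370554292135)), np.float64(-0.35377484325279446), array([0.82294764, 0.82294764])) [array([ 0.4827965 , -0.00955213,  0.277     ]), array([ 0.44679061, -0.10350108,  0.277     ])] [array([ 0.48680645, -0.02083266,  0.277     ]), array([ 0.45159211, -0.11618379,  0.277     ])]
mean (np.float64(0.48571542232924075), np.float64(-0.06956005686742515)) -20.617768331088026
angles rel box x: red(use),yellow(made) [np.float64(25.18480846948779), np.float64(-0.8059564676187612)]
(48, 0, 71) [ 0.53064104 -0.08646239  0.2685    ]
(40, 0, 71) [ 0.52315344 -0.08364533  0.2685    ]
(-69, -70, 66) [ 0.39648561 -0.11077948  0.2635    ]
```

```bash
cat > tri.py <<'E'
from h import *
zp=lambda q:((q[0]+.5)/5-.5+205,(q[1]+.5)/5-.5+215)
sp=lambda q:((q[0]+.5)/6-.5+240,(q[1]+.5)/6-.5+185)
def tri(a,b):
    A=np.zeros((3,3));v=np.zeros(3)
    for n,q in(('top',a),('side',b)):
        p,M,o=cam(n);d=ray(n,*q,0)-o;d/=np.linalg.norm(d);Q=np.eye(3)-np.outer(d,d);A+=Q;v+=Q@o
    return np.linalg.solve(A,v)
E
python3 - <<'E'
from tri import *
P=[tri(zp(a),sp(b)) for a,b in(((208,290),(378,220)),((457,379),(537,122)))]
print(P);c,th,e=fit(P,[(-20,50),(-20,-50)]);print(c,th,np.degrees(th),e)
for q in[(48,0),(40,0)]:print(q,b2w(q+(71,),c,th,np.mean(P,0)[2]-.0795))
E
python3 -m jog '[{"yaw":8,"z":-5},{"yaw":8,"z":-5},{"yaw":8,"z":-1},{"yaw":8},{"yaw":7}]' -1
```

```text
[array([ 0.48329317, -0.00979117,  0.28275045]), array([ 0.44804075, -0.10301713,  0.28309338])]
(np.float64(0.4843741651340159), np.float64(-0.06347808380412875)) -0.361520211118912 -20.713582305792155 [0.16574317 0.16574317]
(48, 0) [ 0.52927146 -0.08045552  0.27442191]
(40, 0) [ 0.52178857 -0.07762595  0.27442191]schema error: expected keys x, y, z, yaw
```

```bash
python3 -m jog '[{"x":0,"y":0,"z":-4,"yaw":8},{"x":0,"y":0,"z":-4,"yaw":8},{"x":0,"y":0,"z":-4,"yaw":8},{"x":0,"y":0,"z":0,"yaw":8},{"x":0,"y":0,"z":0,"yaw":7}]' -1
cat >> h.py <<'E'
Z0=.2034; BC=(.48437,-.06348); TH=-.36152
def delta(P):
    s=r.sense();T=R.from_euler('xyz',s['tool_rot']).as_matrix()
    print('t',round(s['t'],2),'tcp',s['tcp_pos'].round(4),'rot',s['tool_rot'].round(3),'need cm',(T.T@(np.array(P)-s['tcp_pos'])*100).round(2),'F',s['force'].round(2),'w',s['gripper_width'])
def goto(P): delta(b2w(P,BC,TH,Z0))
E
python3 -c "
from h import *
goto((41,0,110))"
```

```text
t: 0.6
tcp_pos: [0.1719, -0.5228, 0.3522]
tool_rot: [3.14, -0.001, -0.369]
force: [-0.6, 0.3, -1.0]
gripper_width: 0.0123
finger_force: 0.0
t 0.6 tcp [ 0.1719 -0.5228  0.3522] rot [ 3.14e+00 -1.00e-03 -3.69e-01] need cm [ 16.7  -54.14   3.81] F [-0.59  0.3  -0.95] w 0.01228833237960949
```

```bash
python3 -m jog '[{"x":1.4,"y":-4.5,"z":0,"yaw":0},{"x":1.4,"y":-4.5,"z":0,"yaw":0},{"x":1.4,"y":-4.5,"z":0,"yaw":0},{"x":1.4,"y":-4.5,"z":0,"yaw":0},{"x":1.4,"y":-4.5,"z":0,"yaw":0},{"x":1.4,"y":-4.5,"z":0,"yaw":0},{"x":1.4,"y":-4.5,"z":0,"yaw":0},{"x":1.4,"y":-4.5,"z":0,"yaw":0},{"x":1.4,"y":-4.5,"z":0,"yaw":0},{"x":1.4,"y":-4.5,"z":0,"yaw":0},{"x":1.4,"y":-4.5,"z":0,"yaw":0},{"x":1.4,"y":-4.5,"z":0,"yaw":0},{"x":0,"y":0,"z":0,"yaw":0},{"x":0,"y":0,"z":0,"yaw":0}]'
python3 -c "
from h import *
goto((41,0,105))
grab('side','s1')
s=cv2.imread('pics/s1.png')[120:270,190:390];cv2.imwrite('pics/s1z.png',cv2.resize(s,None,fx=4,fy=4,interpolation=cv2.INTER_CUBIC))
print(proj('side',r.sense()['tcp_pos']))"
```

```text
t: 2.0
tcp_pos: [0.5158, -0.0908, 0.3506]
tool_rot: [-3.13, 0.002, -0.34]
force: [0.7, 0.3, -1.4]
gripper_width: -0.0002
finger_force: 0.0
t 2.0 tcp [ 0.5158 -0.0908  0.3506] rot [-3.13e+00  2.00e-03 -3.40e-01] need cm [ 0.24 -1.39  4.24] F [ 0.7   0.34 -1.38] w -0.00023355888331165174
(np.float64(298.63901912427605), np.float64(174.451349538169))
```

View pics/s1z.png

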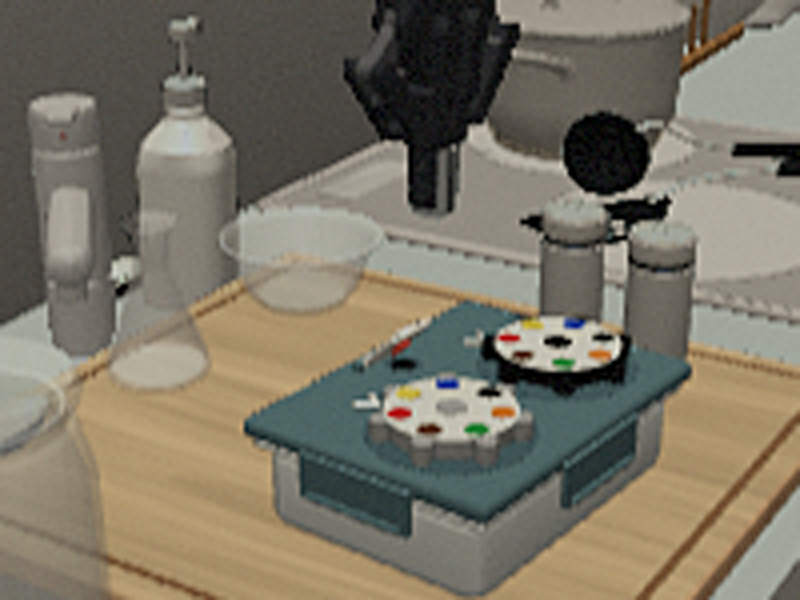

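Fingertip appears at about (297,173) against a projected (298.6,174.5), so the calibration agrees. I'll move over the flap and down.

```bash
python3 -m jog '[{"x":0.2,"y":-1.4,"z":0,"yaw":0},{"x":0,"y":0,"z":3,"yaw":0},{"x":0,"y":0,"z":1.5,"yaw":0},{"x":0,"y":0,"z":1,"yaw":0},{"x":0,"y":0,"z":0.8,"yaw":0},{"x":0,"y":0,"z":0.5,"yaw":0},{"x":0,"y":0,"z":0,"yaw":0},{"x":0,"y":0,"z":0,"yaw":0}]'
python3 -c "
from h import *
goto((41,0,71))"
```

```text
t: 2.85
tcp_pos: [0.5203, -0.0848, 0.2839]
tool_rot: [-3.124, -0.001, -0.331]
force: [-0.4, 0.5, -0.3]
gripper_width: -0.0
finger_force: 0.0
t 2.85 tcp [ 0.5203 -0.0848  0.2839] rot [-3.124e+00 -1.000e-03 -3.310e-01] need cm [ 0.   -0.7   0.97] F [-0.35  0.53 -0.33] w -3.050471187248654e-05
```

```bash
python3 -m jog '[{"x":0,"y":-0.6,"z":0,"yaw":1.7},{"x":0,"y":0,"z":0.3,"yaw":0},{"x":0,"y":0,"z":0.2,"yaw":0},{"x":0,"y":0,"z":0.2,"yaw":0},{"x":0,"y":0,"z":0,"yaw":0},{"x":0,"y":0,"z":0,"yaw":0}]'
python3 -m jog '[{"x":0,"y":0,"z":0.1,"yaw":0},{"x":0,"y":0,"z":0,"yaw":0}]'
python3 -m jog '[{"x":0,"y":0,"z":0.1,"yaw":0},{"x":0,"y":0,"z":0,"yaw":0}]'
python3 -m jog '[{"x":0,"y":0,"z":0.1,"yaw":0},{"x":0,"y":0,"z":0,"yaw":0}]'
```

```text
t: 3.45
tcp_pos: [0.5185, -0.0889, 0.2765]
tool_rot: [-3.116, 0.001, -0.344]
force: [-0.1, -0.3, 0.8]
gripper_width: -0.0001
finger_force: 0.0
t: 3.65
tcp_pos: [0.5185, -0.0889, 0.2755]
tool_rot: [-3.116, 0.001, -0.344]
force: [-0.0, -0.0, 1.1]
gripper_width: -0.0001
finger_force: 0.1
t: 3.85
tcp_pos: [0.5184, -0.089, 0.2745]
tool_rot: [-3.116, 0.001, -0.344]
force: [0.3, -0.2, 0.1]
gripper_width: 0.0002
finger_force: 0.1
t: 4.05
tcp_pos: [0.5185, -0.0889, 0.2735]
tool_rot: [-3.116, 0.001, -0.344]
force: [0.6, -0.5, -0.4]
gripper_width: 0.0003
finger_force: 0.1
```

```bash
python3 -c "
from h import *
print(r.sense()['joint_pos'].round(3));goto((41,0,71))"
python3 -m jog '[{"x":0,"y":-0.3,"z":0,"yaw":0},{"x":0,"y":-0.3,"z":0,"yaw":0},{"x":0,"y":0,"z":0,"yaw":0}]'
python3 -c "
from h import *
print(r.sense()['joint_pos'].round(3));goto((41,0,71))"
```

```text
[-0.344  0.207  0.058  1.423  0.026  3.142]
t 4.05 tcp [ 0.5185 -0.0889  0.2735] rot [-3.116e+00  1.000e-03 -3.440e-01] need cm [ 0.03 -1.18 -0.06] F [ 0.59 -0.53 -0.38] w 0.00027107262772905273
t: 4.35
tcp_pos: [0.5196, -0.086, 0.2737]
tool_rot: [-3.113, 0.001, -0.339]
force: [-0.1, 0.6, 0.6]
gripper_width: 0.0001
finger_force: 0.0
[-0.34   0.208  0.06   1.424  0.028  3.142]
t 4.35 tcp [ 0.5196 -0.086   0.2737] rot [-3.113e+00  1.000e-03 -3.390e-01] need cm [ 0.03 -0.86 -0.04] F [-0.15  0.61  0.64] w 7.763842809298602e-05
```

Joint 6 is at its limit. I'll lift off and take the half-turned equivalent pose.

```bash
python3 -m jog '[{"x":0,"y":0,"z":-2,"yaw":0},{"x":0,"y":0,"z":-2,"yaw":0},{"x":0,"y":0,"z":0,"yaw":-8.5},{"x":0,"y":0,"z":0,"yaw":-8.5},{"x":0,"y":0,"z":0,"yaw":-8.5},{"x":0,"y":0,"z":0,"yaw":-8.5},{"x":0,"y":0,"z":0,"yaw":-8.5},{"x":0,"y":0,"z":0,"yaw":-8.5},{"x":0,"y":0,"z":0,"yaw":-8.5},{"x":0,"y":0,"z":0,"yaw":-8.5},{"x":0,"y":0,"z":0,"yaw":-8.5},{"x":0,"y":0,"z":0,"yaw":-8.5},{"x":0,"y":0,"z":0,"yaw":-8.5},{"x":0,"y":0,"z":0,"yaw":-8.5},{"x":0,"y":0,"z":0,"yaw":-8.5},{"x":0,"y":0,"z":0,"yaw":-8.5},{"x":0,"y":0,"z":0,"yaw":-8.5},{"x":0,"y":0,"z":0,"yaw":-8.5},{"x":0,"y":0,"z":0,"yaw":-8.5},{"x":0,"y":0,"z":0,"yaw":-8.5}]'
python3 -m jog '[{"x":0,"y":0,"z":0,"yaw":-8.5},{"x":0,"y":0,"z":0,"yaw":-8.5},{"x":0,"y":0,"z":0,"yaw":-8.5},{"x":0,"y":0,"z":0,"yaw":0},{"x":0,"y":0,"z":0,"yaw":0}]'
python3 -c "
from h import *
s=r.sense();print(s['joint_pos'].round(3), np.degrees(s['tool_rot'][2]-TH)-180);goto((41,0,85))
grab('side','s2')
s=cv2.imread('pics/s2.png')[150:270,210:370];cv2.imwrite('pics/s2z.png',cv2.resize(s,None,fx=5,fy=5,interpolation=cv2.INTER_CUBIC))"
```

```text
t: 6.35
tcp_pos: [0.5192, -0.0872, 0.3137]
tool_rot: [3.117, -0.013, 2.337]
force: [-0.3, 1.0, -0.3]
gripper_width: -0.0001
finger_force: 0.0
t: 6.85
tcp_pos: [0.5192, -0.0872, 0.3137]
tool_rot: [3.113, -0.002, 2.771]
force: [-0.9, 0.5, 0.8]
gripper_width: 0.0
finger_force: 0.0
[-0.342  0.206  0.158  1.523  0.028  0.028] -0.5019501648230005
t 6.85 tcp [ 0.5192 -0.0872  0.3137] rot [ 3.113e+00 -2.000e-03  2.771e+00] need cm [-0.    0.92  2.56] F [-0.87  0.46  0.78] w 3.825522400244907e-05
```

View pics/s2z.png

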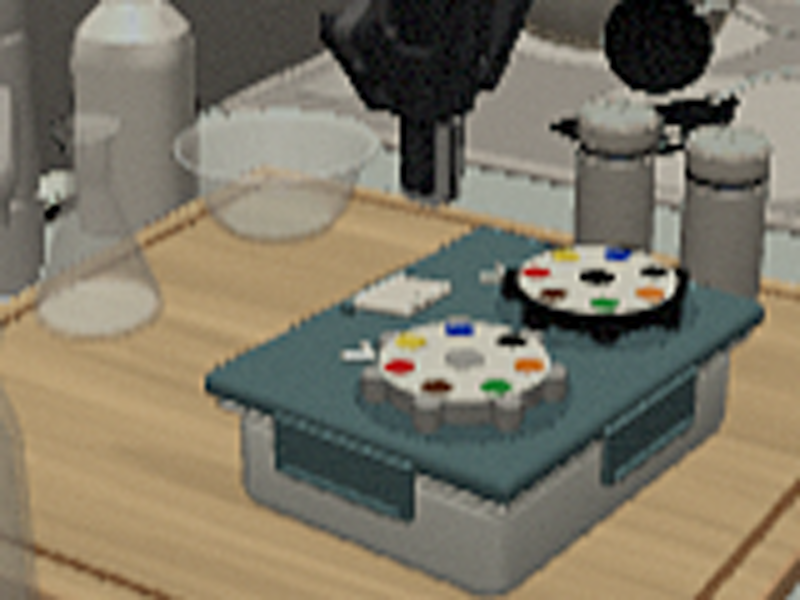

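The flap, at about (400,293) in the crop, is nearly shut. I'll centre over it and press down until I feel it seat.

```bash
python3 -m jog '[{"x":0,"y":0.9,"z":0,"yaw":0},{"x":0,"y":0,"z":2.5,"yaw":0},{"x":0,"y":0,"z":1.0,"yaw":0},{"x":0,"y":0,"z":0.4,"yaw":0},{"x":0,"y":0,"z":0.1,"yaw":0},{"x":0,"y":0,"z":0,"yaw":0}]'
for i in 1 2; do python3 -m jog '[{"x":0,"y":0,"z":0.1,"yaw":0},{"x":0,"y":0,"z":0,"yaw":0}]'; done
```

```text
t: 7.5
tcp_pos: [0.5229, -0.0778, 0.2745]
tool_rot: [3.113, -0.001, 2.775]
force: [0.2, -0.1, -0.6]
gripper_width: -0.0003
finger_force: 0.0
t: 7.7
tcp_pos: [0.5229, -0.0778, 0.2734]
tool_rot: [3.113, -0.001, 2.775]
force: [0.3, -0.4, 0.3]
gripper_width: 0.0
finger_force: 0.2
t: 7.9
tcp_pos: [0.5227, -0.0777, 0.272]
tool_rot: [3.114, -0.001, 2.776]
force: [0.3, -0.3, 0.5]
gripper_width: 0.0
finger_force: 0.2
```

```bash
python3 -m jog '[{"x":0,"y":0,"z":0.1,"yaw":0},{"x":0,"y":0,"z":0,"yaw":0}]'; python3 -m jog '[{"x":0,"y":0,"z":0.1,"yaw":0},{"x":0,"y":0,"z":0,"yaw":0}]'
```

```text
t: 8.1
tcp_pos: [0.5227, -0.0777, 0.2709]
tool_rot: [3.114, -0.002, 2.776]
force: [-0.5, 0.4, -1.2]
gripper_width: 0.0002
finger_force: 0.1
t: 8.3
tcp_pos: [0.5227, -0.0777, 0.2699]
tool_rot: [3.114, -0.002, 2.776]
force: [0.2, 0.3, -0.1]
gripper_width: 0.0002
finger_force: 0.0
```

```bash
python3 -m jog '[{"x":0,"y":0,"z":0.1,"yaw":0},{"x":0,"y":0,"z":0,"yaw":0}]'
```

```text
t: 8.5
tcp_pos: [0.5228, -0.0777, 0.2696]
tool_rot: [3.114, -0.0, 2.776]
force: [-1.5, 0.2, 5.9]
gripper_width: -0.0003
finger_force: 2.8
```

```bash
sed -i 's/^Z0=.*/Z0=.1987; BC=(.4840,-.0636); TH=-.3625/' h.py
python3 -m jog '[{"x":0,"y":0,"z":0.05,"yaw":0},{"x":0,"y":0,"z":0,"yaw":0},{"x":0,"y":0,"z":-2,"yaw":0},{"x":0,"y":0,"z":-3,"yaw":0},{"x":1.7,"y":-2,"z":0,"yaw":0},{"x":1.7,"y":-2,"z":0,"yaw":0},{"x":1.7,"y":-2,"z":0,"yaw":0},{"x":1.7,"y":-2,"z":0,"yaw":0},{"x":1.9,"y":-2,"z":0,"yaw":0},{"x":1.9,"y":-2,"z":0,"yaw":0},{"x":0,"y":0,"z":0,"yaw":0},{"x":0,"y":0,"z":0,"yaw":0}]'
python3 -m jog '[{"x":0,"y":0,"z":0,"yaw":0},{"x":0,"y":0,"z":0,"yaw":0},{"x":0,"y":0,"z":0,"yaw":0},{"x":0,"y":0,"z":0,"yaw":0},{"x":0,"y":0,"z":0,"yaw":0},{"x":0,"y":0,"z":0,"yaw":0},{"x":0,"y":0,"z":0,"yaw":0},{"x":0,"y":0,"z":0,"yaw":0}]' 1
python3 -c "
from h import *
goto((-65,-121,56)); print(r.sense()['joint_pos'].round(3))
th=TH;q=ray('top',389,305,.287)[:2]-BC;print('salt box',q@[np.cos(th),np.sin(th)],q@[-np.sin(th),np.cos(th)])
for n in('side','top'):
    grab(n,n+'3');print(n,proj(n,r.sense()['tcp_pos']))
s=cv2.imread('pics/side3.png')[120:270,200:400];a=cv2.resize(s,(533,400),interpolation=cv2.INTER_CUBIC)
s=cv2.imread('pics/top3.png')[210:360,210:310+0];b=cv2.resize(s,(267,400),interpolation=cv2.INTER_CUBIC)
cv2.imwrite('pics/m3.png',np.hstack([a,b]))"
```

```text
t: 9.7
tcp_pos: [0.3803, -0.1533, 0.3155]
tool_rot: [3.113, -0.001, 2.774]
force: [-0.2, -0.4, -0.0]
gripper_width: -0.0001
finger_force: 0.0
t: 10.5
tcp_pos: [0.3804, -0.153, 0.3153]
tool_rot: [3.113, -0.001, 2.776]
force: [-0.2, -0.6, -1.0]
gripper_width: 0.0856
finger_force: 0.0
t 10.5 tcp [ 0.3804 -0.153   0.3153] rot [ 3.113e+00 -1.000e-03  2.776e+00] need cm [-0.02 -0.23  6.05] F [-0.17 -0.63 -1.01] w 0.08557229380566181
[-0.608  0.006 -0.069  1.504  0.027 -0.242]
salt box 0.011293870581988791 -0.22283863459604858
side (np.float64(365.10827966453496), np.float64(186.25218355169403))
top (np.float64(325.7808258642708), np.float64(327.8072723405031))
```

View pics/m3.png

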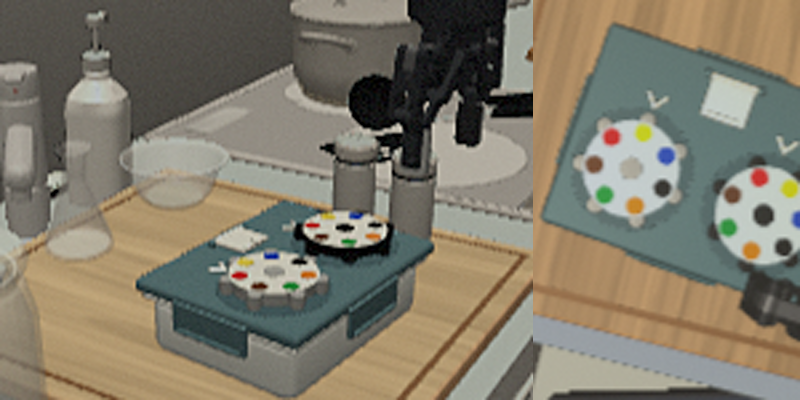

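```bash
python3 - <<'E'
from h import *
s=r.sense();T=R.from_euler('xyz',s['tool_rot']).as_matrix();t=s['tcp_pos']
for q in[(0,.0425,0),(0,.057,0),(0,.057,-.013),(0,.0425,-.013),(.011,.057,-.013),(-.011,.057,-.013)]:
    print(q,np.round(proj('side',t+T@q),1),np.round(proj('top',t+T@q),1))
im=cv2.imread('pics/side3.png')
g=im[165:192,340:385].max(2)
for v in range(0,27):print(165+v,''.join('#' if x<60 else '+' if x<95 else '.' for x in g[v]))
E
```

```text
(0, 0.0425, 0) [355.6 191.5] [303.4 319.8]
(0, 0.057, 0) [352.2 193.4] [295.8 317.1]
(0, 0.057, -0.013) [352.7 187.6] [296.3 317.8]
(0, 0.0425, -0.013) [356.1 185.8] [304.1 320.5]
(0.011, 0.057, -0.013) [357.4 188.8] [294.3 323.8]
(-0.011, 0.057, -0.013) [348.1 186.5] [298.3 311.7]
165 #######################........##########....
166 ########+.############.........##########....
167 #######....###########.........#########+....
168 ###+.......########+##.........#########+....
169 ...........########.++.........#########+....
170 ....+##############..+.........#########+....
171 .##################.+#........+#########.....
172 .+#################.++.........#########.....
173 ..+################.++.........#########.....
174 ..+################.++.............###+......
175 .++...###+.#######+.++.......................
176 .++...##...#######+.++.......................
177 ++#+..++...#######+.++.......................
178 ++++..+...+#######+.+........................
179 ##+####...+#######..+........................
180 ####+..+..########.++........................
181 .......+..+#######..#........................
182 .......+..+#######.+#+.+.....................
183 +......#...++++##+.++.++.....................
184 +......#+.......+..++.++.....................
185 +......##+++......++++++.....................
186 +......++###++#++++###+......................
187 +......+...++######++........................
188 +......++....................................
189 +......+..............+......................
190 +......+..............+......................
191 +......+..............+......................
```

```bash
python3 -m jog '[{"x":0,"y":-0.3,"z":0,"yaw":0},{"x":0,"y":0,"z":2.5,"yaw":0},{"x":0,"y":0,"z":1.5,"yaw":0},{"x":0,"y":0,"z":1,"yaw":0},{"x":0,"y":0,"z":0.6,"yaw":0},{"x":0,"y":0,"z":0.3,"yaw":0},{"x":0,"y":0,"z":0,"yaw":0},{"x":0,"y":0,"z":0,"yaw":0}]'
python3 -c "
from h import *
goto((-65,-121,56))
for n in('side','top'):
    grab(n,n+'4')
s=cv2.imread('pics/side4.png')[170:250,270:390];a=cv2.resize(s,(480,320),interpolation=cv2.INTER_CUBIC)
s=cv2.imread('pics/top4.png')[240:340,230:330];b=cv2.resize(s,(320,320),interpolation=cv2.INTER_CUBIC)
cv2.imwrite('pics/m4.png',np.hstack([a,b]))"
```

```text
t: 11.4
tcp_pos: [0.3801, -0.1544, 0.2567]
tool_rot: [3.114, -0.001, 2.776]
force: [-0.7, 0.4, -0.1]
gripper_width: 0.0852
finger_force: 0.0
t 11.4 tcp [ 0.3801 -0.1544  0.2567] rot [ 3.114e+00 -1.000e-03  2.776e+00] need cm [0.   0.07 0.2 ] F [-0.72  0.36 -0.1 ] w 0.08516604502594274
```

View pics/m4.png

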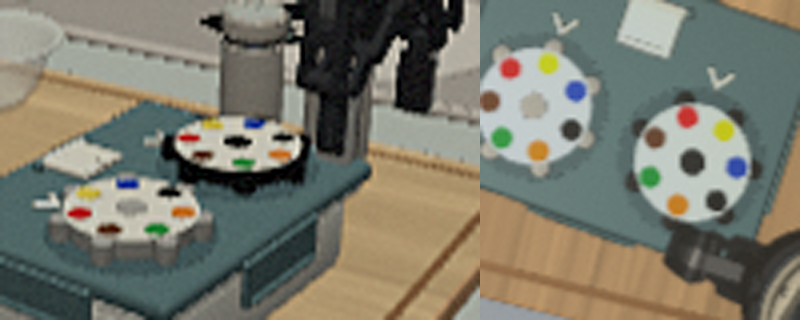

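```bash
cat >> h.py <<'E'
def dial(f,cy=-50):
    im,d=grab('top',f); h=cv2.cvtColor(im,cv2.COLOR_RGB2HSV); out={}
    for n,lo,hi in(('yellow',26,33),('green',50,75),('blue',108,125),('orange',13,20),('red',175,181)):
        m=(h[:,:,0]>=lo)&(h[:,:,0]<=hi)&(h[:,:,1]>130)&(h[:,:,2]>80)
        v,u=np.nonzero(m); pts=[]
        for a,b in zip(u,v):
            q=ray('top',a,b,Z0+.0795)[:2]-BC; k,s=np.cos(TH),np.sin(TH)
            x,y=k*q[0]+s*q[1]+.02,-s*q[0]+k*q[1]-cy/1000
            if .018<np.hypot(x,y)<.036: pts.append((x,y))
        if len(pts)>3: p=np.mean(pts,0); out[n]=(round(-np.degrees(np.arctan2(p[1],p[0]))/51.43,2),len(pts))
    print('clockwise clicks past pointer:',out)
E
python3 -m jog '[{"x":0,"y":0,"z":0.25,"yaw":0},{"x":0,"y":0,"z":0,"yaw":0},{"x":0,"y":0,"z":0,"yaw":0}]'
python3 -c "
from h import *
dial('a1');dial('a1m',50)"
python3 -m jog '[{"x":0,"y":0.3,"z":0,"yaw":0},{"x":0,"y":0.3,"z":0,"yaw":0},{"x":0,"y":0.3,"z":0,"yaw":0},{"x":0,"y":0,"z":0,"yaw":0}]'
python3 -c "
from h import *
dial('a2')"
```

```text
t: 11.8
tcp_pos: [0.3798, -0.1542, 0.2537]
tool_rot: [3.113, -0.002, 2.776]
force: [-0.3, 0.2, -0.2]
gripper_width: 0.0852
finger_force: 0.0
clockwise clicks past pointer: {'yellow': (np.float64(0.53), 29), 'green': (np.float64(-2.52), 22), 'blue': (np.float64(1.53), 23), 'orange': (np.float64(-3.5), 29)}
clockwise clicks past pointer: {'yellow': (np.float64(0.01), 26), 'green': (np.float64(-3.03), 22), 'blue': (np.float64(1.01), 25), 'orange': (np.float64(3.04), 29)}
t: 12.3
tcp_pos: [0.3832, -0.1454, 0.254]
tool_rot: [3.113, -0.001, 2.776]
force: [0.1, 0.9, -0.1]
gripper_width: 0.0853
finger_force: 0.0
clockwise clicks past pointer: {'yellow': (np.float64(0.53), 29), 'green': (np.float64(-2.52), 22), 'blue': (np.float64(1.53), 23), 'orange': (np.float64(-3.5), 29)}
```

Not yet touching: green is at -2.5 clicks. I'll continue the push.

```bash
python3 -m jog '[{"x":0,"y":0.3,"z":0,"yaw":0},{"x":0,"y":0.2,"z":0,"yaw":0},{"x":0,"y":0,"z":0,"yaw":0}]'
python3 -c "
from h import *
dial('a3')"
python3 -m jog '[{"x":0,"y":0.3,"z":0,"yaw":0},{"x":0,"y":0.2,"z":0,"yaw":0},{"x":0,"y":0,"z":0,"yaw":0}]'
python3 -c "
from h import *
dial('a4');goto((-65,-121,56))"
```

```text
t: 12.65
tcp_pos: [0.385, -0.1409, 0.2541]
tool_rot: [3.113, -0.001, 2.776]
force: [-0.1, 0.7, 0.2]
gripper_width: 0.0853
finger_force: 0.3
clockwise clicks past pointer: {'yellow': (np.float64(0.89), 28), 'green': (np.float64(-2.15), 24), 'blue': (np.float64(1.89), 27), 'orange': (np.float64(-3.15), 30)}
t: 13.0
tcp_pos: [0.3867, -0.1362, 0.2542]
tool_rot: [3.113, -0.001, 2.776]
force: [-0.3, 0.9, -1.7]
gripper_width: 0.0853
finger_force: 0.1
clockwise clicks past pointer: {'yellow': (np.float64(1.01), 26), 'green': (np.float64(-2.04), 22), 'blue': (np.float64(2.0), 24), 'orange': (np.float64(-3.03), 28)}
t 13.05 tcp [ 0.3867 -0.1363  0.2543] rot [ 3.113e+00 -1.000e-03  2.776e+00] need cm [-0.02 -1.85 -0.1 ] F [ 0.87 -0.46  0.15] w 0.0854990627874217
```

Now it clicks at red. Next: back out, step right, step in, and push one click.

```bash
python3 -m jog '[{"x":0.5,"y":0,"z":0,"yaw":0},{"x":0.6,"y":0,"z":0,"yaw":0},{"x":0,"y":-1,"z":0,"yaw":0},{"x":0,"y":-1,"z":0,"yaw":0},{"x":0,"y":-1.2,"z":0,"yaw":0},{"x":0,"y":0,"z":0,"yaw":0},{"x":-0.6,"y":0,"z":0,"yaw":0},{"x":-0.5,"y":0,"z":0,"yaw":0},{"x":0,"y":0,"z":0,"yaw":0}]'
python3 -c "
from h import *
dial('b1');goto((-65,-134,55))"
python3 -m jog '[{"x":0,"y":0.4,"z":0,"yaw":0},{"x":0,"y":0.3,"z":0,"yaw":0},{"x":0,"y":0.3,"z":0,"yaw":0},{"x":0,"y":0.3,"z":0,"yaw":0},{"x":0,"y":0.3,"z":0,"yaw":0},{"x":0,"y":0.3,"z":0,"yaw":0},{"x":0,"y":0.3,"z":0,"yaw":0},{"x":0,"y":0.3,"z":0,"yaw":0},{"x":0,"y":0,"z":0,"yaw":0}]'
python3 -c "
from h import *
dial('b2');goto((-65,-134,55))"
```

```text
t: 13.95
tcp_pos: [0.376, -0.1665, 0.2532]
tool_rot: [3.113, -0.002, 2.776]
force: [-0.0, 0.3, 0.1]
gripper_width: 0.0856
finger_force: 0.0
clockwise clicks past pointer: {'yellow': (np.float64(1.01), 27), 'green': (np.float64(-2.04), 22), 'blue': (np.float64(2.02), 24), 'orange': (np.float64(-3.03), 27)}
t 14.0 tcp [ 0.3757 -0.1663  0.2531] rot [ 3.113e+00 -2.000e-03  2.776e+00] need cm [ 0.01  0.04 -0.05] F [ 0.03  0.08 -1.51] w 0.08518365860381112
t: 14.9
tcp_pos: [0.3839, -0.1426, 0.2539]
tool_rot: [3.114, -0.002, 2.776]
force: [-3.7, 0.6, -0.2]
gripper_width: 0.0857
finger_force: 1.8
clockwise clicks past pointer: {'yellow': (np.float64(1.17), 27), 'green': (np.float64(-1.62), 23), 'blue': (np.float64(2.17), 26), 'orange': (np.float64(-2.61), 28)}
t 14.95 tcp [ 0.3839 -0.1427  0.2539] rot [ 3.113e+00 -2.000e-03  2.776e+00] need cm [-0.06 -2.46 -0.05] F [-3.93 -0.4   0.06] w 0.08550930191404235
```

The radial force shows that the finger is riding over the lobe, and the box may have shifted. I'll back out and measure.

```bash
python3 -m jog '[{"x":0.6,"y":0,"z":0,"yaw":0},{"x":0.6,"y":0,"z":0,"yaw":0},{"x":0,"y":0,"z":0,"yaw":0}]'
python3 - <<'E'
from h import *
dial('c1');dial('c1m',50)
im=cv2.imread('pics/c1.png');o=cv2.imread('pics/t0.png')
# shift of static box features: arrowheads/flap region and lid far corners
for nm,(a,b,c,d) in dict(made=(222,250,48,46),flap=(268,232,36,28),farright=(315,235,30,25)).items():
    t=o[b:b+d,a:a+c];R_=cv2.matchTemplate(im[b-6:b+d+6,a-6:a+c+6],t,cv2.TM_CCOEFF_NORMED);_,v,_,l=cv2.minMaxLoc(R_);
    print(nm,v,l[0]-6,l[1]-6)
crop=im[215:335,205:345];cv2.imwrite('pics/c1z.png',cv2.resize(crop,None,fx=5,fy=5,interpolation=cv2.INTER_CUBIC))
E
```

```text
t: 15.25
tcp_pos: [0.3725, -0.1384, 0.2543]
tool_rot: [3.113, -0.001, 2.775]
force: [0.6, 1.0, 0.3]
gripper_width: 0.0859
finger_force: 0.0
clockwise clicks past pointer: {'yellow': (np.float64(0.87), 26), 'green': (np.float64(-1.89), 21), 'blue': (np.float64(1.87), 23), 'orange': (np.float64(-2.92), 29)}
clockwise clicks past pointer: {'yellow': (np.float64(-0.04), 27), 'green': (np.float64(-2.97), 22), 'blue': (np.float64(0.92), 22), 'orange': (np.float64(2.99), 29)}
made 0.9881919026374817 0 -1
flap 0.7992389798164368 -1 -1
farright 0.990443229675293 0 -2
```

View pics/c1z.png

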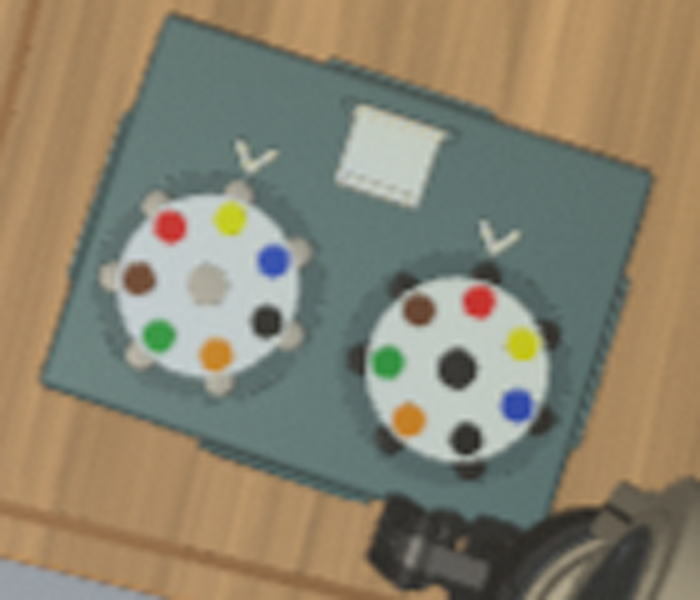

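The picture shows the box shifted about 3 mm to the far side, with red at the use-by pointer (490,250) and the flap shut. The finger's real front edge is some 4 mm shallower than I assumed, so it grazed under the lobe. I'll refit the pose and push deeper along an arc.

```bash
python3 - <<'E'
from tri import *
W=[ray('top',*zp(q),Z0+.0795) for q in((207,285),(457,369))]
W0=[ray('top',*zp(q),Z0+.0795) for q in((208,290),(457,379))]
f0=fit(W0,[(-20,50),(-20,-50)]);f=fit(W,[(-20,50),(-20,-50)]);print(f0,f)
import re
t=open('h.py').read();t=re.sub(r'BC=\(.*',f'BC=({f[0][0]:.4f},{f[0][1]:.4f}); TH={f[1]:.4f}',t);open('h.py','w').write(t)
E
python3 -c "
from h import *
dial('c2');dial('c2m',50);goto((-75,-133,55.5))"
```

```text
((np.float64(0.4834763040084989), np.float64(-0.06369789628462923)), np.float64(-0.36598343187038485), array([0.23535158, 0.23535158])) ((np.float64(0.48642568658568985), np.float64(-0.0632314295818934)), np.float64(-0.3471901989472836), array([0.13626525, 0.13626525]))
clockwise clicks past pointer: {'yellow': (np.float64(1.0), 26), 'green': (np.float64(-2.0), 21), 'blue': (np.float64(2.0), 23), 'orange': (np.float64(-3.0), 29)}
clockwise clicks past pointer: {'yellow': (np.float64(0.01), 28), 'green': (np.float64(-3.01), 22), 'blue': (np.float64(1.01), 22), 'orange': (np.float64(3.03), 30)}
t 15.45 tcp [ 0.3731 -0.1388  0.2542] rot [ 3.113e+00 -1.000e-03  2.775e+00] need cm [-0.62 -2.32 -0.07] F [ 0.41 -0.67  0.54] w 0.08504494195748935
```

```bash
python3 -m jog '[{"x":0,"y":-1.2,"z":0,"yaw":-1.1},{"x":0,"y":-1.1,"z":0,"yaw":0},{"x":0,"y":0,"z":0,"yaw":0},{"x":-0.7,"y":0,"z":0,"yaw":0},{"x":-0.7,"y":0,"z":0,"yaw":0},{"x":-0.6,"y":0,"z":0,"yaw":0},{"x":0,"y":0,"z":0,"yaw":0},{"x":0,"y":0,"z":0,"yaw":0}]'
python3 -c "
from h import *
goto((-60.5,-133,55.5))"
python3 -m jog '[{"x":0,"y":0.3,"z":0,"yaw":0},{"x":0,"y":0.3,"z":0,"yaw":0},{"x":0.05,"y":0.3,"z":0,"yaw":0},{"x":0.1,"y":0.3,"z":0,"yaw":0},{"x":0,"y":0,"z":0,"yaw":0}]'
python3 -c "
from h import *
dial('d1')"
```

```text
t: 16.25
tcp_pos: [0.3839, -0.1668, 0.2532]
tool_rot: [3.113, -0.002, 2.795]
force: [-0.7, -0.6, -0.7]
gripper_width: 0.0852
finger_force: 0.0
t 16.25 tcp [ 0.3839 -0.1668  0.2532] rot [ 3.113e+00 -2.000e-03  2.795e+00] need cm [-0.06 -0.07 -0.11] F [-0.72 -0.57 -0.69] w 0.08515891720557742
t: 16.75
tcp_pos: [0.3861, -0.1547, 0.2537]
tool_rot: [3.114, -0.001, 2.795]
force: [-1.2, -0.2, -1.5]
gripper_width: 0.0855
finger_force: 0.7
clockwise clicks past pointer: {'yellow': (np.float64(1.14), 28), 'green': (np.float64(-1.87), 22), 'blue': (np.float64(2.13), 25), 'orange': (np.float64(-2.88), 27)}
```

It is turning cleanly with low force, so I'll continue.

```bash
python3 -m jog '[{"x":0.05,"y":0.3,"z":0,"yaw":0},{"x":0.1,"y":0.3,"z":0,"yaw":0},{"x":0,"y":0,"z":0,"yaw":0}]'
python3 -c "
from h import *
dial('d2')"
python3 -m jog '[{"x":0.05,"y":0.3,"z":0,"yaw":0},{"x":0,"y":0.3,"z":0,"yaw":0},{"x":0,"y":0,"z":0,"yaw":0}]'
python3 -c "
from h import *
dial('d3')"
```

```text
t: 17.1
tcp_pos: [0.3869, -0.1487, 0.2539]
tool_rot: [3.113, -0.001, 2.795]
force: [-3.8, -0.6, -1.0]
gripper_width: 0.0855
finger_force: 1.6
clockwise clicks past pointer: {'yellow': (np.float64(1.31), 28), 'green': (np.float64(-1.68), 23), 'blue': (np.float64(2.31), 26), 'orange': (np.float64(-2.7), 26)}
t: 17.45
tcp_pos: [0.3891, -0.143, 0.2542]
tool_rot: [3.113, 0.0, 2.795]
force: [-0.1, -0.3, 0.3]
gripper_width: 0.0854
finger_force: 0.0
clockwise clicks past pointer: {'yellow': (np.float64(1.6), 28), 'green': (np.float64(-1.38), 22), 'blue': (np.float64(2.6), 25), 'orange': (np.float64(-2.39), 27)}
```

```bash
python3 -m jog '[{"x":0,"y":0.3,"z":0,"yaw":0},{"x":0,"y":0.3,"z":0,"yaw":0},{"x":0,"y":0,"z":0,"yaw":0}]'
python3 -c "
from h import *
dial('d4')"
python3 -m jog '[{"x":0,"y":0.3,"z":0,"yaw":0},{"x":0,"y":0.2,"z":0,"yaw":0},{"x":0,"y":0,"z":0,"yaw":0}]'
python3 -c "
from h import *
dial('d5');goto((-75,-133,55.5))"
```

```text
t: 17.8
tcp_pos: [0.3909, -0.1374, 0.2543]
tool_rot: [3.113, -0.001, 2.795]
force: [0.5, 0.2, 0.1]
gripper_width: 0.0856
finger_force: 0.0
clockwise clicks past pointer: {'yellow': (np.float64(1.98), 26), 'green': (np.float64(-1.0), 22), 'blue': (np.float64(2.99), 25), 'orange': (np.float64(-2.0), 25)}
t: 18.15
tcp_pos: [0.3924, -0.1327, 0.2544]
tool_rot: [3.113, -0.001, 2.795]
force: [-0.2, -0.7, -0.4]
gripper_width: 0.0854
finger_force: 0.0
clockwise clicks past pointer: {'yellow': (np.float64(1.97), 27), 'green': (np.float64(-1.0), 22), 'blue': (np.float64(2.99), 25), 'orange': (np.float64(-2.0), 25)}
t 18.2 tcp [ 0.3924 -0.1328  0.2544] rot [ 3.113e+00 -1.000e-03  2.795e+00] need cm [ 1.03 -3.55 -0.08] F [ 0.54 -0.1   0.03] w 0.0855717008658589
```

Brown clicked. Now the last click, slightly deeper.

```bash
python3 -m jog '[{"x":0.5,"y":0,"z":0,"yaw":0},{"x":0.6,"y":0,"z":0,"yaw":0},{"x":0,"y":-1.2,"z":0,"yaw":0},{"x":0,"y":-1.2,"z":0,"yaw":0},{"x":0,"y":-1.2,"z":0,"yaw":0},{"x":0,"y":0,"z":0,"yaw":0},{"x":-0.5,"y":0,"z":0,"yaw":0},{"x":-0.5,"y":0,"z":0,"yaw":0},{"x":-0.5,"y":0,"z":0,"yaw":0},{"x":0,"y":0,"z":0,"yaw":0},{"x":0,"y":0,"z":0,"yaw":0}]'
python3 -c "
from h import *
dial('e0');goto((-60,-133,55.5))"
python3 -m jog '[{"x":0,"y":0.3,"z":0,"yaw":0},{"x":0,"y":0.3,"z":0,"yaw":0},{"x":0,"y":0.3,"z":0,"yaw":0},{"x":0.05,"y":0.3,"z":0,"yaw":0},{"x":0,"y":0,"z":0,"yaw":0}]'
python3 -c "
from h import *
dial('e1')"
```

```text
t: 19.3
tcp_pos: [0.3841, -0.1679, 0.2532]
tool_rot: [3.113, -0.001, 2.796]
force: [0.8, 0.1, 0.1]
gripper_width: 0.0851
finger_force: 0.0
clockwise clicks past pointer: {'yellow': (np.float64(1.97), 27), 'green': (np.float64(-1.0), 22), 'blue': (np.float64(2.99), 25), 'orange': (np.float64(-2.0), 25)}
t 19.35 tcp [ 0.3839 -0.1679  0.2532] rot [ 3.113e+00 -1.000e-03  2.795e+00] need cm [-0.07  0.03 -0.1 ] F [-0.25  0.74 -0.18] w 0.08539838737727071
t: 19.85
tcp_pos: [0.387, -0.1562, 0.2536]
tool_rot: [3.114, -0.002, 2.795]
force: [-3.7, -0.5, 0.1]
gripper_width: 0.0853
finger_force: 1.5
clockwise clicks past pointer: {'yellow': (np.float64(2.08), 29), 'green': (np.float64(-0.88), 22), 'blue': (np.float64(3.11), 25), 'orange': (np.float64(-1.88), 29)}
```

The radial force suggests I'm touching the valley floor. I'll ease out 2 mm and go on.

```bash
python3 -m jog '[{"x":0.15,"y":0,"z":0,"yaw":0},{"x":0.05,"y":0.2,"z":0,"yaw":0},{"x":0,"y":0,"z":0,"yaw":0}]'
python3 -c "
from h import *
dial('e2')"
python3 -m jog '[{"x":0.05,"y":0.3,"z":0,"yaw":0},{"x":0.05,"y":0.2,"z":0,"yaw":0},{"x":0,"y":0,"z":0,"yaw":0}]'
python3 -c "
from h import *
dial('e3')"
```

```text
t: 20.2
tcp_pos: [0.3864, -0.154, 0.2538]
tool_rot: [3.113, -0.001, 2.795]
force: [-1.2, -1.1, -0.9]
gripper_width: 0.0858
finger_force: 0.5
clockwise clicks past pointer: {'yellow': (np.float64(2.16), 29), 'green': (np.float64(-0.83), 21), 'blue': (np.float64(3.15), 25), 'orange': (np.float64(-1.83), 27)}
t: 20.55
tcp_pos: [0.3869, -0.1488, 0.2538]
tool_rot: [3.113, -0.001, 2.795]
force: [-2.8, 0.2, -2.1]
gripper_width: 0.0852
finger_force: 1.2
clockwise clicks past pointer: {'yellow': (np.float64(2.29), 31), 'green': (np.float64(-0.68), 22), 'blue': (np.float64(3.31), 25), 'orange': (np.float64(-1.7), 25)}
```

```bash
python3 -m jog '[{"x":0.1,"y":0.3,"z":0,"yaw":0},{"x":0,"y":0.3,"z":0,"yaw":0},{"x":0,"y":0,"z":0,"yaw":0}]'
python3 -c "
from h import *
dial('e4')"
python3 -m jog '[{"x":0,"y":0.3,"z":0,"yaw":0},{"x":0,"y":0.2,"z":0,"yaw":0},{"x":0,"y":0,"z":0,"yaw":0}]'
python3 -c "
from h import *
dial('e5');dial('e5m',50)"
```

```text
t: 20.9
tcp_pos: [0.3884, -0.1427, 0.2542]
tool_rot: [3.113, -0.0, 2.795]
force: [0.8, -0.8, -0.4]
gripper_width: 0.0853
finger_force: 0.0
clockwise clicks past pointer: {'yellow': (np.float64(2.52), 29), 'green': (np.float64(-0.46), 22), 'blue': (np.float64(-3.47), 26), 'orange': (np.float64(-1.45), 29)}
t: 21.25
tcp_pos: [0.39, -0.1382, 0.2542]
tool_rot: [3.113, -0.001, 2.795]
force: [0.3, 0.1, 0.4]
gripper_width: 0.0855
finger_force: 0.1
clockwise clicks past pointer: {'yellow': (np.float64(2.97), 28), 'green': (np.float64(-0.01), 22), 'blue': (np.float64(-3.01), 25), 'orange': (np.float64(-1.01), 28)}
clockwise clicks past pointer: {'yellow': (np.float64(-0.0), 29), 'green': (np.float64(-3.01), 22), 'blue': (np.float64(0.99), 24), 'orange': (np.float64(2.99), 28)}
```

Green is at the pointer. I'll back out, lift and check.

```bash
python3 -m jog '[{"x":0.5,"y":0,"z":0,"yaw":0},{"x":1,"y":0,"z":0,"yaw":0},{"x":0,"y":0,"z":0,"yaw":0},{"x":0,"y":0,"z":-3,"yaw":0},{"x":0,"y":0,"z":-4,"yaw":0},{"x":0,"y":-4,"z":-3,"yaw":0},{"x":0,"y":-4,"z":0,"yaw":0},{"x":0,"y":0,"z":0,"yaw":0},{"x":0,"y":0,"z":0,"yaw":0}]'
python3 -c "
from h import *
dial('f');dial('fm',50);grab('side','fs')
s=cv2.imread('pics/fs.png')[180:270,240:380];a=cv2.resize(s,(467,300),interpolation=cv2.INTER_CUBIC)
s=cv2.imread('pics/f.png')[215:335,205:338];b=cv2.resize(s,(332,300),interpolation=cv2.INTER_CUBIC)
cv2.imwrite('pics/f2.png',np.hstack([a,b]))"
```

```text
t: 22.25
tcp_pos: [0.3472, -0.2118, 0.3518]
tool_rot: [3.113, -0.001, 2.792]
force: [0.7, -0.5, 0.1]
gripper_width: 0.0855
finger_force: 0.0
clockwise clicks past pointer: {'yellow': (np.float64(2.98), 26), 'green': (np.float64(-0.01), 21), 'blue': (np.float64(-3.01), 26), 'orange': (np.float64(-1.0), 29)}
clockwise clicks past pointer: {'yellow': (np.float64(-0.0), 29), 'green': (np.float64(-3.01), 22), 'blue': (np.float64(0.99), 24), 'orange': (np.float64(2.99), 28)}
```

View pics/f2.png

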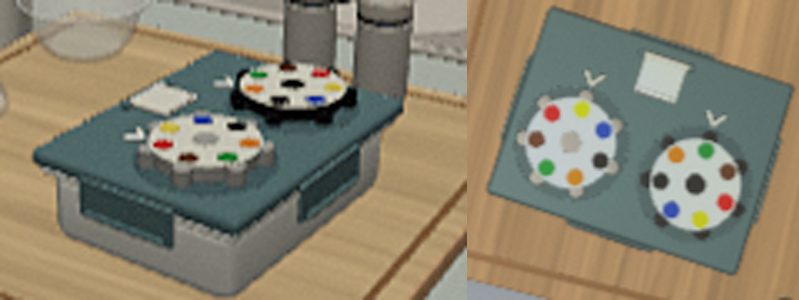

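The picture shows green at the use-by pointer (706,150), yellow still at the made-on pointer, the flap flat and the robot clear.

```bash
python3 -c "
from cell import r
print(r.sign_off())"
```

```text
the job is handed in; nothing more can be done
None
```

I handed the job in at about 22 s: the vent flap is pressed shut, the use-by dial is clicked on to green (three days after the made-on dial's yellow), and the made-on dial is unmoved, but one slipped push slid the box about 3 mm and turned it about 1°.

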